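Tip the finished culture dish out of the sorting tray into the discard pan

TASK

Pick up the divided tray by its centre post, carry it to the steel discard pan and, with the tray's corner low over the pan, tip it onto the corner of the bay that holds the flat round dish, so that the dish alone slides out through its rim gap into the pan. Nobody may touch the dish with the fingers or let it fall on the bench, and the other three things must stay in the tray. Then set the tray back level and squarely, centred on its low stand, let go, and leave the other things on the bench alone.

Things in the scene. Friction and masses are not known exactly. Their poses are not given: they have to be found in the camera images.
- tray: Grey loose square tray, 200 x 200 mm, about 0.55 kg with its load. Origin: centre of its underside; x and y along its sides, z up. Floor 4 mm thick; rim and dividers 4 mm thick, tops 26 mm above the underside. Dividers along x = 0 and y = 0 make four square bays with centres at (+-49, +-49) mm. The bays' gaps are told under tray_corner.
- tray_corner (a point): The tray's (+100, +100) mm corner, on its underside. The rim stands only along the middle 92 mm of each side; at all four corners it is missing for 54 mm along both sides: each bay has one gap, 71 mm wide, at its outer corner. Tipped with one corner straight down the slope only that bay empties; tipped towards a side, two may empty.
- tray_post (a point): Where to grip the tray: on the axis of its centre post, 85 mm above the tray's underside. The post is square, 26 x 26 mm, sides parallel to the tray's x and y, its top 100 mm above the tray's underside. It wants a firm grip (30 to 60 N), or the tray turns between the fingers when tilted. Axes as the tray's.
- dish_center (a point): The thing to be discarded: flat round lidded culture dish, 60 mm across, 16 mm high, white; one of the four loose things in the tray (each starts about the middle of a bay, which one varies). Slippery plastic: slides on the tray at a tilt of 16 to 23 degrees. Point at its centre.
- cup_center (a point): Round capped specimen cup, 46 mm across, 40 mm high, standing, white; one of the four loose things in the tray (each starts about the middle of a bay, which one varies). Slippery plastic: slides on the tray at a tilt of 16 to 23 degrees. Point at its centre.
- square_box_center (a point): Square flat box 50 x 50 x 20 mm, white; one of the four loose things in the tray (each starts about the middle of a bay, which one varies). Slippery plastic: slides on the tray at a tilt of 16 to 23 degrees. Point at its centre.
- slide_case_center (a point): Oblong slide case 64 x 32 x 22 mm, white; one of the four loose things in the tray (each starts about the middle of a bay, which one varies). Slippery plastic: slides on the tray at a tilt of 16 to 23 degrees. Point at its centre.
- stand: Low square steel stand, fixed, 150 x 150 mm, its flat top 20 mm above the bench; the tray starts on it, centred and parallel, and goes back there. Origin: centre of its underside on the bench; x and y along its sides.
- pan: Open steel discard pan, fixed and empty, 200 mm (its x) by 240 mm (its y), walls 4 mm thick, rim 45 mm above the bench. Origin: centre of its underside on the bench.
- slide_box: Bystander: grey box 82 x 38 x 30 mm lying between stand and pan. Origin: centre of its underside.
- marker: Bystander: marker pen, 130 mm long along its x, 16 mm thick, lying between stand and pan nearer the robot. Origin: on its underside near the middle.
- dropper: Bystander: small amber bottle, 44 mm across, 95 mm high, standing beyond the pan and stand. Origin: centre of its underside.
Not all that is in view belongs to the job. Leave any green or pink look-alike of the part that bears cup_center alone.

How it is judged:
By the outcome, as a careful person would: the job done as asked, in the order asked, and still so for the second after the job is handed in, with the robot touching nothing.
It also fails if it takes over 51 s, if anything falls off the work surface, if the arm or the gripper's body presses on something with over 40 N, if the wrist force passes 120 N, or if a joint passes its speed limit or range.

ROBOT

A 6-joint arm with a two-finger parallel gripper is mounted at the origin on the work surface. World frame = base frame: x ahead of the robot, y to its left, z up, the work surface at z = 0. Lengths are in mm, angles in degrees, forces in N, time in s.
With the tool pointing down it reaches from about 300 to 875 mm from the base axis. Payload 4.2 kg.
Tool frame: the origin (TCP) lies at the very end of the fingers, on their centre line; the grasp point (between the pads) lies tcp_to_grasp behind it (tcp_to_grasp is the distance from the TCP to the grasp point, in mm); z points along the fingers, y is the line along which they close (so a half turn about z gives the same grasp; the last joint's range is limited). The gripper opens to 85 mm and grips with 20 to 120 N. Pads are 22 mm wide; open, the fingers measure 114 mm over their backs; the gripper's body (76 mm by 85 mm) begins 54 mm behind the grasp point. The pads swing forward as they close: fully open they stand 13 mm farther back than shut.
Start: joints at [68.812, 18.312, 89.639, -0, 72.044, -1.146], TCP at [197.061, 540.193, 231.338] pointing down, gripper open.
Joint ranges: [-177.97, 177.97], [-48.28, 115.42], [12.27, 149.76], [-77.06, 257.06], [2.81, 150.46], [-146.56, 146.56]. Speed limits (degrees/s): [147.25, 147.25, 180, 180, 180, 180].

INTERFACE

Orientations are given as [roll, pitch, yaw] about the fixed x, y, z axes, in that order (R = Rz(yaw) Ry(pitch) Rx(roll)).
In Python, from workcell import read_state, camera, camera_params, sign_off, recognise, silhouettes, tcp_to_grasp gives the robot as it stands.
- The arm moves only by the tool carry_out, never from a script. Its argument "increments" is a list of rows, each a list of 7 numbers: the shift along the tool's x, y, z in m, then the turn, a rotation vector about the tool's x, y, z in rad, then the finger opening in m, from 0 to 0.0854. A call has 1 to 5 rows; each row shifts and turns the commanded pose from where the row before left it, along the tool's axes as they then stand; what a row does not reach is not made up. A row lasts 1/10 s, in which the tool goes at most 50 mm and 8.59 degrees, less where a joint would pass 70% of its speed; a pose out of reach is approached as far as the arm can. A call is refused whole if a number of a shift passes 0.05 or a number of a turn 0.15, either way. A call with a gripper value outside its range is refused whole. The fingers move at their own pace and stop on an object; "newtons" is the grip in N (left out, the last holds). Time passes only in rows, so rows that do not move let the fingers close. It gives the time, the measured TCP pose, the force, the opening and the grip force at its end, in the units of the state.
- read_state(): the state, without advancing time (a new reading comes with each control period).
- camera(name): name is "scene" or "top"; returns (picture, depth): 480x640x3 uint8, red, green, blue; 480x640 float32, mm along the optical axis (not along the pixel's ray), 0 where there is no reading.
- camera_params(name): a dict with "K" (3x3 intrinsics, pixels), "rvec" (rotation vector, rad) and "tvec" (3), from world to camera coordinates, as OpenCV has them. Camera axes: x right, y down, z forward; pixel columns grow to the right and rows downward; lengths in mm; the calibration is good to about 2 mm. A picture is of the moment at which its call begins. camera_params takes no time and is no camera call.
- sign_off(): hands the job in; it is judged then, once.
Trained networks look in the newest picture that a camera, given by its name, has taken for a name from the list of things; names that differ only in an ending like _2 or _b are one class to them, and where a whole thing is asked for, a point or a joint stands for the part that bears it (a point fixed in the world has none). Each returns a list of dicts, best first, with "score" (0 to 1); they miss things now and then, are a little off and sometimes report something else, mostly with a low value. They report only what shows in the picture. A call takes as long as a camera call. They do not tell look-alikes from the thing itself.
- recognise(thing, camera): "bbox" ([left, top, right, bottom] in pixels, round what is visible of it).
- silhouettes(thing, camera): "pixels" (480x640 bool, what is visible of it) and "bbox" ([left, top, right, bottom] in pixels, round what is visible of it).
The state is a dict: "clock": time; "qpos": joint angles; "qd": joint speeds; "joint_efforts": joint torques, N m; "position": TCP position; "orientation": TCP orientation; "wrist_force": force on the tool from outside, world axes, zero at the start; "torque": the same for the moment, N m; "finger_gap": opening from 0.0 (shut) to 1.0 (fully open); "finger_force": force on a finger pad.
Only numpy, scipy, OpenCV 4.12 (cv2) and the standard library are available. Lean on these libraries where they do the work, as an engineer would, in place of code of your own. Each camera call takes 0.05 s, during which the arm holds its last target. There are 200 camera calls.

## Working session

There is one attempt and no reset: what is moved stays moved. The work goes in short steps, Python scripts to look and compute and a tool call to move; the robot and the scene stay as the last step left them, time stands still between calls to the robot, and variables do not carry over. Pictures are saved under pics/ and viewed, at most 10 in all, crops included, and the job is handed in when it is done.

Besides the shell and the picture viewer there is one more tool, called after ">>>" in YAML: its name, and indented under it one key for each argument. carry_out: Moves the arm, as the interface text tells. Its arguments: {"type":"object","properties":{"increments":{"type":"array"},"newtons":{"type":"number"}},"required":["increments"]}

```bash
ls; mkdir -p pics
python3 - <<'E'
from workcell import *
import cv2,numpy as np
print(read_state(), tcp_to_grasp)
ims=[]
for c in("scene","top"):
    im,d=camera(c); p=camera_params(c); print(c,p)
    np.savez(f"{c}.npz",im=im,d=d)
    cv2.imwrite(f"pics/{c}0.png",im[:,:,::-1])
    for t in ("tray","dish_center","cup_center","square_box_center","slide_case_center","stand","pan"):
        print(t,[(np.round(r["bbox"]).tolist(),round(r["score"],2)) for r in recognise(t,c)][:3])
E
```

```text
pics
{'clock': 0.0, 'qpos': array([ 6.88143770e+01,  1.83515255e+01,  8.97052333e+01,  1.90748128e-03,
        7.20436203e+01, -1.14670661e+00]), 'qd': array([ 0.1417173 ,  0.0544472 ,  0.00261347,  0.06642104, -0.04316869,
        0.0135284 ]), 'joint_efforts': array([-4.50147818e-04, -4.15521419e+01, -2.34165734e+01, -1.73895364e-04,
        8.17842112e-03,  1.01366348e-05]), 'position': array([196.85785029, 539.75722984, 230.49135738]), 'orientation': array([-1.79899677e+02, -3.82200758e-03,  1.59960491e+02]), 'wrist_force': array([-0.27013338,  0.42938428,  0.09157953]), 'torque': array([0.05855509, 0.02393894, 0.04962457]), 'finger_force': 0.0, 'finger_gap': 0.9942975171439771} 18.700000000000003
scene {'K': array([[501.4007511 ,   0.        , 316.90103786],
       [  0.        , 501.4007511 , 250.50809348],
       [  0.        ,   0.        ,   1.        ]]), 'rvec': array([ 0.77526078,  2.46363549, -1.24033661]), 'tvec': array([ 399.71322529, -119.10572977, 1154.24759322])}
tray [([309.0, 277.0, 490.0, 413.0], 0.63)]
dish_center [([423.0, 315.0, 464.0, 348.0], 0.83)]
cup_cente
[... 323 characters left out ...]
   , 318.22706858],
       [  0.        , 557.02516765, 238.97979853],
       [  0.        ,   0.        ,   1.        ]]), 'rvec': array([ 2.19917177, -2.16676298,  0.14314496]), 'tvec': array([  1.38268163, 540.41463239, 980.52889199])}
tray [([146.0, 208.0, 265.0, 330.0], 0.73)]
dish_center [([161.0, 279.0, 196.0, 316.0], 0.93), ([317.0, 132.0, 344.0, 161.0], 0.46), ([372.0, 156.0, 527.0, 296.0], 0.38)]
cup_center [([241.0, 349.0, 267.0, 376.0], 0.82), ([167.0, 350.0, 196.0, 376.0], 0.6), ([219.0, 280.0, 250.0, 308.0], 0.59)]
square_box_center [([218.0, 226.0, 243.0, 254.0], 0.69)]
slide_case_center [([160.0, 219.0, 197.0, 261.0], 0.68)]
stand []
pan [([373.0, 154.0, 527.0, 294.0], 0.97)]
```

View pics/top0.png

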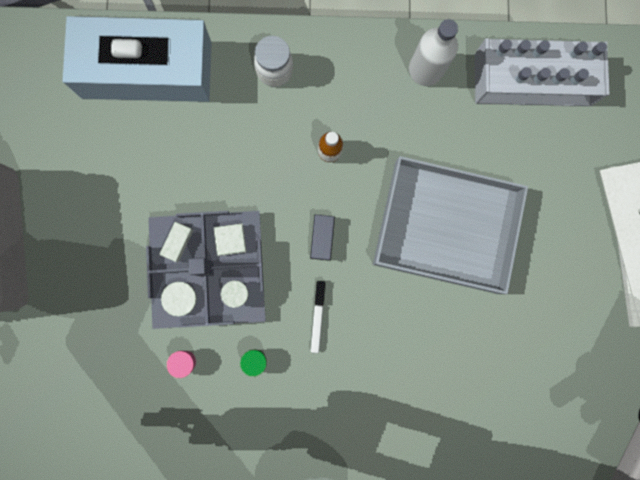

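View pics/scene0.png

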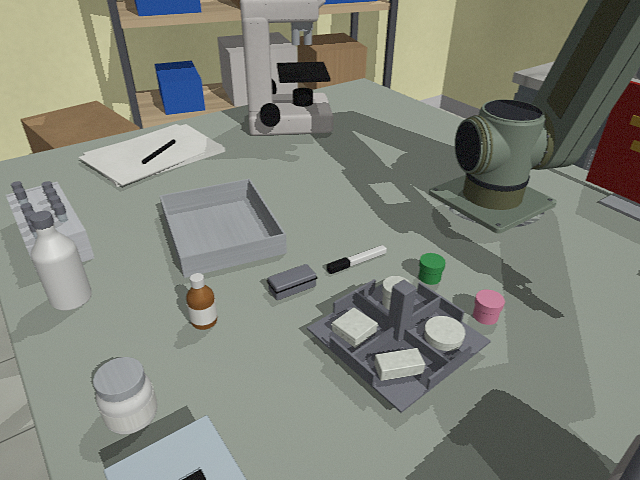

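The top view shows the tray at (206,268), its post at about (197,265), and the pan at (450,225). In the tray, the dish is at (178,298), the cup at (234,293), the square box at (230,240) and the slide case at (176,242).

- **Candidates for the dish:** the wide flat white disc in the tray at (178,298), the cup at (234,293), and the pink (180,364) and green (253,363) caps, which stay alone. The dropper (330,145) and the pan were low-score false hits.
- **Choice:** (178,298), the widest and flattest. I'll check it by height and in a crop.

```bash
cat > h.py <<'E'
import numpy as np,cv2
from workcell import *
def cloud(c,im=None,d=None):
    if d is None: im,d=camera(c)
    p=camera_params(c);R=cv2.Rodrigues(p["rvec"])[0];K=p["K"]
    v,u=np.mgrid[:480,:640]
    P=np.stack([(u-K[0,2])/K[0,0]*d,(v-K[1,2])/K[1,1]*d,d],-1)
    W=(P-p["tvec"])@R; W[d==0]=np.nan
    return im,W
def rect(pts): return cv2.minAreaRect(pts.astype(np.float32))
E
python3 - <<'E'
from h import *
z=np.load("top.npz");im,W=cloud("top",z["im"],z["d"])
def box(l,t,r,b): return W[t:b,l:r].reshape(-1,3)
Z=W[...,2]
T=box(135,195,280,340)
print("bench",np.nanmedian(box(270,180,300,200)[:,2]))
m=T[(T[:,2]>17)&(T[:,2]<75)]; print("tray all",rect(m[:,:2]))
f=T[(T[:,2]>19)&(T[:,2]<30)]; print("floor",rect(f[:,:2]),np.median(f[:,2]))
p=T[(T[:,2]>112)&(T[:,2]<130)]; print("posttop",len(p),rect(p[:,:2]),p.mean(0))
for n,b in dict(dish=(161,279,196,316),cup=(219,278,250,308),sq=(212,222,247,257),case=(158,219,195,262)).items():
    q=box(*b); k=q[(q[:,2]>36)&(q[:,2]<80)]; print(n,np.percentile(k[:,2],[50,90]),rect(k[np.abs(k[:,2]-np.percentile(k[:,2],70))<4][:,:2]))
q=box(368,148,535,300);k=q[(q[:,2]>38)&(q[:,2]<52)];print("pan",len(k),rect(k[:,:2]),np.nanmedian(q[:,2]))
for n,b in dict(sb=(300,205,345,268),mk=(300,272,335,360),dr=(312,125,350,165)).items():
    q=box(*b);k=q[q[:,2]>8];print(n,rect(k[:,:2]),k[:,2].max())
z=np.load("scene.npz");im2,W2=cloud("scene",z["im"],z["d"])
T=W2[260:430,290:510].reshape(-1,3)
f=T[(T[:,2]>112)&(T[:,2]<130)]; print("post scene",f.mean(0),len(f),rect(f[:,:2]))
f=T[(T[:,2]>19)&(T[:,2]<30)]; print("floor scene",rect(f[:,:2]))
cv2.imwrite("pics/crop.png",cv2.resize(im[195:390,130:290,::-1],None,fx=3,fy=3,interpolation=cv2.INTER_CUBIC))
E
```

```text
bench 1.1736303122362195
tray all ((484.95654296875, 209.69757080078125), (200.5777587890625, 200.99252319335938), 4.498448848724365)
floor ((484.8189697265625, 209.6776123046875), (200.40345764160156, 200.9156951904297), 4.547487258911133) 25.042229348457763
posttop 269 ((484.8002624511719, 209.0349884033203), (25.97570037841797, 25.600732803344727), 4.072390556335449) [484.36430588 208.45074401 120.60936684]
dish [40.95363235 43.21446571] ((430.87164306640625, 253.5903778076172), (58.70347213745117, 57.9853630065918), 13.414544105529785)
cup [64.83107612 67.23083939] ((440.9202575683594, 153.9457244873047), (44.76393127441406, 44.34680938720703), 27.229934692382812)
sq [44.97011555 46.98958526] ((536.9911499023438, 166.48797607421875), (49.99749755859375, 50.59967041015625), 9.168907165527344)
case [46.74564864 48.83614409] ((531.0391845703125, 261.24798583984375), (32.99850845336914, 63.7492790222168), 66.47449493408203)
pan 1493 ((570.2792358398438, -230.958984375), (241.34713745117188, 201.51220703125), 77.67131805419922) 4.043017107060093
sb ((544.7227172851562, -5.780982971191406), (53.331138610839844, 81.56507873535156), 85.19544219970703) 36.55890628100717
mk ((401.9143371582031, 7.90363883972168), (16.835180282592773, 129.8005828857422), 85.59358215332031) 21.634599157532982
dr ((708.8839721679688, -10.115785598754883), (42.71689987182617, 42.830970764160156), 56.70066833496094) 99.90845554652786
post scene [488.28096295 213.67395224 118.93988674] 305 ((486.2725830078125, 211.78077697753906), (26.937965393066406, 27.295063018798828), 7.178471565246582)
floor scene ((453.0950622558594, 145.36355590820312), (276.7928161621094, 328.8031921386719), 3.964104175567627)
```

View pics/crop.png

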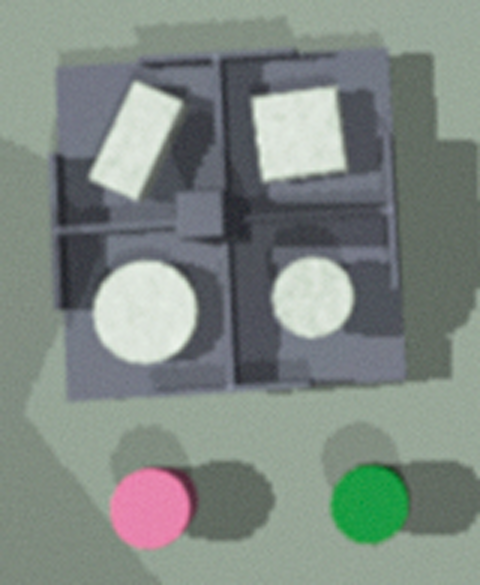

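The crop confirms it: the disc at crop (145,312) measures 59 mm across and 16 mm above the tray floor, so it is the dish. The cup at crop (313,297) is 45 mm across and 40 mm high, and pink and green stand outside the tray. Now I reach for the post: yaw +24.4°, then move over it.

>>> carry_out:
  increments:
    - [0,0,0.0125,0,0,-0.1065,0.085]
    - [0,0,0.0125,0,0,-0.1065,0.085]
    - [0,0,0.0125,0,0,-0.1065,0.085]
    - [0,0,0.0125,0,0,-0.1065,0.085]
    - [-0.012,-0.016,0,0,0,0,0.085]

```text
clock: 1.3
position: [209.1, 525.3, 179.4]
orientation: [-179.9, -0.1, -175.4]
wrist_force: [-0.5, -0.4, -0.5]
finger_gap: 0.994
finger_force: 0.0
```

>>> carry_out:
  increments:
    - [-0.024,-0.032,0,0,0,0,0.085]
    - [-0.025,-0.0335,0,0,0,0,0.085]
    - [-0.025,-0.0335,0,0,0,0,0.085]
    - [-0.025,-0.0335,0,0,0,0,0.085]
    - [-0.025,-0.0335,0,0,0,0,0.085]

```text
clock: 1.8
position: [347.5, 367.9, 181.5]
orientation: [180.0, 0.0, -175.6]
wrist_force: [1.2, -0.3, 0.5]
finger_gap: 0.993
finger_force: 0.0
```

>>> carry_out:
  increments:
    - [-0.025,-0.0335,0,0,0,0,0.085]
    - [-0.025,-0.0335,0,0,0,0,0.085]
    - [-0.025,-0.0335,0,0,0,0,0.085]
    - [-0.025,-0.0335,0,0,0,0,0.085]
    - [-0.018,-0.024,0,0,0,0,0.085]

```text
clock: 2.3
position: [477.7, 218.6, 181.5]
orientation: [-180.0, 0.0, -175.7]
wrist_force: [0.4, -0.3, -0.1]
finger_gap: 0.993
finger_force: 0.0
```

>>> carry_out:
  increments:
    - [-0.0085,-0.011,0,0,0,0,0.085]
    - [0,0,0,0,0,0,0.085]
    - [0,0,0,0,0,0,0.085]

```text
clock: 2.6
position: [484.9, 210.8, 181.2]
orientation: [180.0, -0.0, -175.6]
wrist_force: [1.0, -0.3, 0.6]
finger_gap: 0.999
finger_force: 0.0
```

>>> carry_out:
  increments:
    - [0,0,0.02,0,0,0,0.085]
    - [0,0,0.025,0,0,0,0.085]
    - [0,0,0.025,0,0,0,0.085]
    - [0,0,0.017,0,0,0,0.085]
    - [0,0,0.008,0,0,0,0.085]

```text
clock: 3.1
position: [483.5, 211.2, 84.8]
orientation: [-180.0, -0.2, -175.5]
wrist_force: [-0.7, -0.2, 0.4]
finger_gap: 0.994
finger_force: 0.0
```

>>> carry_out:
  increments:
    - [0,0,0,0,0,0,0.05]
    - [0,0,0,0,0,0,0.04]
    - [0,0,0,0,0,0,0.032]
    - [0,0,0,0,0,0,0.02]
    - [0,0,0,0,0,0,0.01]
  newtons: 55

```text
clock: 3.6
position: [486.1, 210.8, 87.3]
orientation: [179.9, 0.1, -175.7]
wrist_force: [-1.1, 1.8, 3.2]
finger_gap: 0.295
finger_force: 55.0
```

>>> carry_out:
  increments:
    - [0,0,0,0,0,0,0.01]
    - [0,0,0,0,0,0,0.01]
    - [0,0,0,0,0,0,0.01]

```text
clock: 3.9
position: [486.1, 210.8, 87.3]
orientation: [179.9, 0.1, -175.7]
wrist_force: [-1.3, 2.9, 5.5]
finger_gap: 0.3
finger_force: 55.2
```

>>> carry_out:
  increments:
    - [0,0,-0.004,0,0,0,0.01]
    - [0,0,-0.008,0,0,0,0.01]
    - [0,0,-0.012,0,0,0,0.01]
    - [0,0,-0.014,0,0,0,0.01]
    - [0,0,-0.014,0,0,0,0.01]

```text
clock: 4.4
position: [485.3, 209.9, 139.1]
orientation: [-180.0, -0.0, -175.6]
wrist_force: [0.0, -0.1, -4.4]
finger_gap: 0.295
finger_force: 54.4
```

>>> carry_out:
  increments:
    - [0,0,-0.01,0,0,0,0.01]
    - [0,0,-0.006,0,0,0,0.01]
    - [0,0,-0.002,0,0,0,0.01]
    - [0,0,0,0,0,0,0.01]
    - [0,0,0,0,0,0,0.01]

```text
clock: 4.9
position: [485.1, 210.0, 155.7]
orientation: [-180.0, -0.1, -175.6]
wrist_force: [-0.2, -0.1, -5.3]
finger_gap: 0.29
finger_force: 54.4
```

Run:
```python
from h import *
im,W=cloud("scene"); s=read_state(); print(s["position"],s["orientation"],s["qpos"],s["wrist_force"],s["finger_force"])
cv2.imwrite("pics/lift.png",im[200:450,250:560,::-1])
```

```text
[485.09316644 209.99576487 155.64990163] [-1.79975497e+02 -8.04274014e-02 -1.75633848e+02] [ 2.21603176e+01  1.77297071e+01  1.02223996e+02  1.43921514e-03
  6.01303645e+01 -7.22065688e+01] [ 0.27593894 -0.12496026 -4.61957715] 54.37038481235504
```

View pics/lift.png

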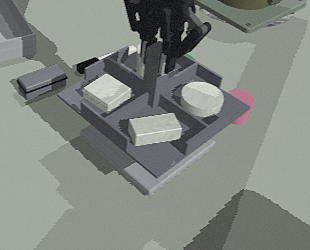

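The tray hangs level in the grip, with the dish at crop (202,97), the case at (155,128) and the square box at (105,93). Next I turn it by -151.7° so that the dish's corner points into the pan.

>>> carry_out:
  increments:
    - [0,0,0,0,0,0.03,0.01]
    - [0,0,0,0,0,0.06,0.01]
    - [0,0,0,0,0,0.09,0.01]
    - [0,0,0,0,0,0.1,0.01]
    - [0,0,0,0,0,0.1,0.01]

```text
clock: 5.45
position: [485.2, 210.1, 155.7]
orientation: [-180.0, -0.1, 162.4]
wrist_force: [-0.6, -0.0, -5.2]
finger_gap: 0.291
finger_force: 54.4
```

>>> carry_out:
  increments:
    - [0,0,0,0,0,0.1,0.01]
    - [0,0,0,0,0,0.1,0.01]
    - [0,0,0,0,0,0.1,0.01]
    - [0,0,0,0,0,0.1,0.01]
    - [0,0,0,0,0,0.1,0.01]

```text
clock: 5.95
position: [485.2, 210.1, 155.7]
orientation: [-179.9, -0.0, 133.7]
wrist_force: [0.5, -0.2, -5.4]
finger_gap: 0.294
finger_force: 54.4
```

>>> carry_out:
  increments:
    - [0,0,0,0,0,0.1,0.01]
    - [0,0,0,0,0,0.1,0.01]
    - [0,0,0,0,0,0.1,0.01]
    - [0,0,0,0,0,0.1,0.01]
    - [0,0,0,0,0,0.1,0.01]

```text
clock: 6.45
position: [485.2, 210.1, 155.7]
orientation: [-179.9, 0.0, 105.1]
wrist_force: [0.3, -0.0, -5.9]
finger_gap: 0.294
finger_force: 54.4
```

>>> carry_out:
  increments:
    - [0,0,0,0,0,0.1,0.01]
    - [0,0,0,0,0,0.1,0.01]
    - [0,0,0,0,0,0.1,0.01]
    - [0,0,0,0,0,0.1,0.01]
    - [0,0,0,0,0,0.1,0.01]

```text
clock: 6.95
position: [485.2, 210.1, 155.7]
orientation: [-179.9, 0.0, 76.4]
wrist_force: [-0.0, 0.1, -5.4]
finger_gap: 0.301
finger_force: 54.4
```

>>> carry_out:
  increments:
    - [0,0,0,0,0,0.1,0.01]
    - [0,0,0,0,0,0.1,0.01]
    - [0,0,0,0,0,0.1,0.01]
    - [0,0,0,0,0,0.1,0.01]
    - [0,0,0,0,0,0.1,0.01]

```text
clock: 7.45
position: [485.2, 210.1, 155.7]
orientation: [-180.0, 0.1, 47.8]
wrist_force: [0.5, 0.5, -5.3]
finger_gap: 0.299
finger_force: 54.4
```

>>> carry_out:
  increments:
    - [0,0,0,0,0,0.1,0.01]
    - [0,0,0,0,0,0.09,0.01]
    - [0,0,0,0,0,0.05,0.01]
    - [0,0,0,0,0,0.028,0.01]
    - [0,0,0,0,0,0,0.01]

```text
clock: 7.95
position: [485.4, 210.1, 155.9]
orientation: [-180.0, 0.0, 32.7]
wrist_force: [-0.4, 0.0, -5.8]
finger_gap: 0.297
finger_force: 54.4
```

>>> carry_out:
  increments:
    - [-0.0031,0.00325,0,0,0,0,0.01]
    - [-0.0062,0.0065,0,0,0,0,0.01]
    - [-0.0093,0.00975,0,0,0,0,0.01]
    - [-0.0124,0.013,0.0015,0,0,0,0.01]
    - [-0.0124,0.013,0.0015,0,0,0,0.01]

```text
clock: 8.45
position: [473.0, 146.9, 153.3]
orientation: [180.0, 0.0, 32.7]
wrist_force: [-0.2, -0.3, -4.2]
finger_gap: 0.297
finger_force: 54.4
```

>>> carry_out:
  increments:
    - [-0.0124,0.013,0.0015,0,0,0,0.01]
    - [-0.0124,0.013,0.0015,0,0,0,0.01]
    - [-0.0124,0.013,0.0015,0,0,0,0.01]
    - [-0.0124,0.013,0.0015,0,0,0,0.01]
    - [-0.0124,0.013,0.0015,0,0,0,0.01]

```text
clock: 8.95
position: [455.6, 58.6, 145.9]
orientation: [180.0, 0.0, 32.6]
wrist_force: [0.8, 0.1, -5.1]
finger_gap: 0.297
finger_force: 54.4
```

>>> carry_out:
  increments:
    - [-0.0124,0.013,0.0015,0,0,0,0.01]
    - [-0.0124,0.013,0.0015,0,0,0,0.01]
    - [-0.0124,0.013,0.0015,0,0,0,0.01]
    - [-0.0124,0.013,0.0015,0,0,0,0.01]
    - [-0.0124,0.013,0.0015,0,0,0,0.01]

```text
clock: 9.45
position: [438.3, -29.4, 138.4]
orientation: [180.0, 0.0, 32.6]
wrist_force: [-0.6, -0.7, -4.9]
finger_gap: 0.297
finger_force: 54.4
```

>>> carry_out:
  increments:
    - [-0.0124,0.013,0.0015,0,0,0,0.01]
    - [-0.0124,0.013,0.0015,0,0,0,0.01]
    - [-0.0124,0.013,0.0015,0,0,0,0.01]
    - [-0.0124,0.013,0.0015,0,0,0,0.01]
    - [-0.0124,0.013,0.0015,0,0,0,0.01]

```text
clock: 9.95
position: [421.1, -117.5, 131.0]
orientation: [180.0, 0.0, 32.6]
wrist_force: [-0.6, 0.2, -4.8]
finger_gap: 0.297
finger_force: 54.4
```

>>> carry_out:
  increments:
    - [-0.0124,0.013,0.0015,0,0,0,0.01]
    - [-0.0124,0.013,0.0015,0,0,0,0.01]
    - [-0.0124,0.013,0.0015,0,0,0,0.01]
    - [-0.0093,0.00975,0,0,0,0,0.01]
    - [-0.0062,0.0065,0,0,0,0,0.01]

```text
clock: 10.45
position: [406.9, -192.2, 126.5]
orientation: [180.0, -0.0, 32.6]
wrist_force: [-0.6, 0.4, -5.4]
finger_gap: 0.298
finger_force: 54.5
```

>>> carry_out:
  increments:
    - [-0.0031,0.00325,0,0,0,0,0.01]
    - [0,0,0,0,0,0,0.01]
    - [0,0,0,0,0,0,0.01]

```text
clock: 10.75
position: [406.6, -195.0, 126.3]
orientation: [-180.0, -0.0, 32.7]
wrist_force: [0.7, 0.1, -5.8]
finger_gap: 0.294
finger_force: 54.4
```

Run:
```python
from h import *
im,W=cloud("top"); s=read_state(); print(s["clock"],s["position"],s["orientation"],s["qpos"],s["finger_force"])
im2,_=cloud("scene")
cv2.imwrite("pics/pre.png",np.hstack([im[130:430,300:600,::-1],im2[120:420,130:430,::-1]]))
```

```text
10.8 [ 406.68687217 -194.89971312  126.2662121 ] [-1.79974332e+02 -8.94053168e-03  3.26787826e+01] [-2.70812936e+01  1.30856379e+01  1.14110027e+02  2.59186620e-02
  5.28220107e+01  3.02242562e+01] 54.41040337085724
```

View pics/pre.png

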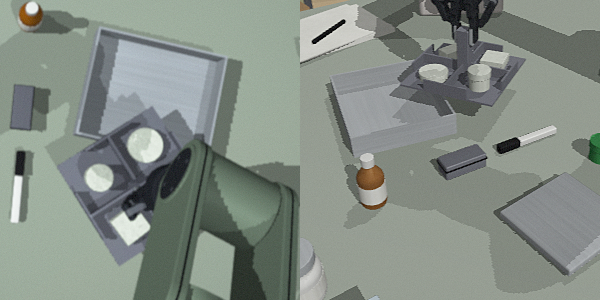

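The left half shows the dish's corner at crop (150,108), which is top pixel (450,238), right over the pan. The cup's, box's and case's bays face away. I now tip about that corner, pausing to watch the dish.

>>> carry_out:
  increments:
    - [0.00095,0.00095,-0.0028,0.01414,-0.01414,0,0.01]
    - [0.00195,0.00195,-0.0056,0.0283,-0.0283,0,0.01]
    - [0.00195,0.00195,-0.0056,0.0283,-0.0283,0,0.01]
    - [0.00195,0.00195,-0.0056,0.0283,-0.0283,0,0.01]
    - [0.00195,0.00195,-0.0056,0.0283,-0.0283,0,0.01]

```text
clock: 11.35
position: [421.1, -198.0, 150.8]
orientation: [-172.6, 7.3, 33.2]
wrist_force: [-0.1, 0.4, -6.3]
finger_gap: 0.298
finger_force: 54.7
```

>>> carry_out:
  increments:
    - [0.00195,0.00195,-0.0056,0.0283,-0.0283,0,0.01]
    - [0.00095,0.00095,-0.0028,0.01414,-0.01414,0,0.01]
    - [0.00095,0.00095,-0.0028,0.01414,-0.01414,0,0.01]
    - [0.00095,0.00095,-0.0028,0.01414,-0.01414,0,0.01]
    - [0.00095,0.00095,-0.0028,0.01414,-0.01414,0,0.01]

```text
clock: 11.85
position: [431.9, -200.8, 165.2]
orientation: [-167.6, 12.1, 34.0]
wrist_force: [0.1, -0.6, -5.8]
finger_gap: 0.295
finger_force: 54.8
```

Run:
```python
from h import *
s=read_state(); print(s["clock"],s["position"],s["orientation"],s["qpos"],s["finger_force"])
R=cv2.Rodrigues(np.zeros(3))[0]
from scipy.spatial.transform import Rotation as Ro
Rt=Ro.from_euler("xyz",s["orientation"],degrees=True).as_matrix()
print("tilt",np.degrees(np.arccos(-Rt[2,2])),"corner",s["position"]+Rt@[100,100,66.5])
im,_=cloud("top");im2,W=cloud("scene")
for r in recognise("dish_center","scene")[:2]: print(r["bbox"],r["score"])
for r in recognise("dish_center","top")[:2]: print(r["bbox"],r["score"])
cv2.imwrite("pics/tip1.png",np.hstack([im[130:430,300:600,::-1],im2[120:420,130:430,::-1]]))
```

```text
11.85 [ 431.92398215 -200.82053037  165.15742827] [-167.60170653   12.10521971   33.97174739] [-24.02550544  21.32119946  97.39765555  -3.50815027  78.22904771
  34.55014045] 54.78630065917969
tilt 17.261311886375186 corner [ 544.57865377 -225.46775681   59.68852673]
[243.9, 172.2, 270.9, 193.2] 0.82
[432.3, 249.8, 460.3, 285.1] 0.92
```

>>> carry_out:
  increments:
    - [0.00095,0.00095,-0.0028,0.01414,-0.01414,0,0.01]
    - [0.00095,0.00095,-0.0028,0.01414,-0.01414,0,0.01]
    - [0,0,0,0,0,0,0.01]
    - [0,0,0,0,0,0,0.01]
    - [0,0,0,0,0,0,0.01]

```text
clock: 12.55
position: [435.9, -201.8, 169.5]
orientation: [-165.9, 13.6, 34.3]
wrist_force: [-0.6, -0.4, -5.6]
finger_gap: 0.292
finger_force: 54.9
```

```bash
cat > look.py <<'E'
import sys
from h import *
s=read_state(); print(s["clock"],s["position"],s["orientation"],s["finger_force"])
im,_=cloud("top");im2,W=cloud("scene")
for c in("scene","top"):
  for t in ("dish_center","cup_center","slide_case_center","square_box_center"):
    print(c,t,[(np.round(r["bbox"]).tolist(),round(r["score"],2)) for r in recognise(t,c)[:2]])
cv2.imwrite(f"pics/{sys.argv[1]}.png",np.hstack([im[130:430,300:600,::-1],im2[120:420,130:430,::-1]]))
E
python3 look.py tip2
```

```text
12.55 [ 435.93231462 -201.79349641  169.49059413] [-165.93573809   13.64781712   34.33905449] 54.85686779022217
scene dish_center [([244.0, 173.0, 271.0, 194.0], 0.81)]
scene cup_center [([422.0, 254.0, 443.0, 285.0], 0.95), ([476.0, 286.0, 506.0, 325.0], 0.84)]
scene slide_case_center [([263.0, 150.0, 296.0, 164.0], 0.63)]
scene square_box_center [([302.0, 142.0, 336.0, 164.0], 0.76), ([332.0, 294.0, 466.0, 398.0], 0.42)]
top dish_center [([431.0, 250.0, 464.0, 287.0], 0.79)]
top cup_center [([167.0, 350.0, 197.0, 376.0], 0.87), ([239.0, 349.0, 269.0, 379.0], 0.77)]
top slide_case_center [([372.0, 158.0, 498.0, 267.0], 0.36)]
top square_box_center [([420.0, 329.0, 464.0, 369.0], 0.86)]
```

>>> carry_out:
  increments:
    - [0.00095,0.00095,-0.0028,0.01414,-0.01414,0,0.01]
    - [0.00095,0.00095,-0.0028,0.01414,-0.01414,0,0.01]
    - [0,0,0,0,0,0,0.01]
    - [0,0,0,0,0,0,0.01]
    - [0,0,0,0,0,0,0.01]

```text
clock: 13.55
position: [440.3, -202.8, 173.8]
orientation: [-164.2, 15.2, 34.8]
wrist_force: [-0.2, -1.1, -4.7]
finger_gap: 0.295
finger_force: 54.9
```

```bash
python3 look.py tip3
```

```text
13.55 [ 440.3292908  -202.76633836  173.79472247] [-164.20396522   15.21622578   34.77609828] 54.853888750076294
scene dish_center [([244.0, 173.0, 271.0, 193.0], 0.85)]
scene cup_center [([422.0, 253.0, 443.0, 286.0], 0.96), ([285.0, 158.0, 310.0, 195.0], 0.8)]
scene slide_case_center [([259.0, 142.0, 295.0, 163.0], 0.75)]
scene square_box_center [([298.0, 138.0, 332.0, 158.0], 0.6)]
top dish_center [([430.0, 247.0, 465.0, 281.0], 0.91), ([362.0, 240.0, 483.0, 391.0], 0.47)]
top cup_center [([390.0, 280.0, 426.0, 311.0], 0.71), ([170.0, 351.0, 197.0, 379.0], 0.69)]
top slide_case_center []
top square_box_center [([421.0, 326.0, 467.0, 369.0], 0.81)]
```

>>> carry_out:
  increments:
    - [0.00095,0.00095,-0.0028,0.01414,-0.01414,0,0.01]
    - [0.00095,0.00095,-0.0028,0.01414,-0.01414,0,0.01]
    - [0,0,0,0,0,0,0.01]
    - [0,0,0,0,0,0,0.01]
    - [0,0,0,0,0,0,0.01]

```text
clock: 14.55
position: [444.8, -203.7, 177.9]
orientation: [-162.4, 16.8, 35.3]
wrist_force: [0.8, -0.3, -5.8]
finger_gap: 0.295
finger_force: 54.8
```

```bash
python3 look.py tip4
```

```text
14.55 [ 444.82234277 -203.73383202  177.89572256] [-162.44388399   16.77290704   35.259077  ] 54.84991729259491
scene dish_center [([244.0, 170.0, 270.0, 194.0], 0.9)]
scene cup_center [([282.0, 156.0, 310.0, 191.0], 0.73), ([477.0, 290.0, 504.0, 324.0], 0.73)]
scene slide_case_center [([257.0, 140.0, 294.0, 162.0], 0.67)]
scene square_box_center [([296.0, 134.0, 329.0, 156.0], 0.85)]
top dish_center [([432.0, 247.0, 464.0, 278.0], 0.56)]
top cup_center [([388.0, 278.0, 427.0, 310.0], 0.73), ([238.0, 348.0, 267.0, 377.0], 0.69)]
top slide_case_center []
top square_box_center [([426.0, 324.0, 465.0, 365.0], 0.75), ([361.0, 238.0, 480.0, 389.0], 0.74)]
```

View pics/tip4.png

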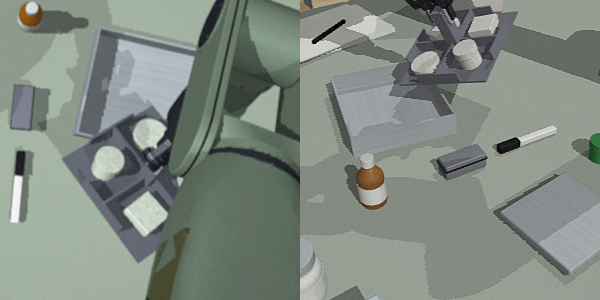

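At 24° the dish, at left crop (150,133), still lies in its bay, with the corner at (152,108) over the pan. I tip further in small steps.

>>> carry_out:
  increments:
    - [0.00095,0.00095,-0.0028,0.01414,-0.01414,0,0.01]
    - [0,0,0,0,0,0,0.01]
    - [0,0,0,0,0,0,0.01]
    - [0,0,0,0,0,0,0.01]
    - [0,0,0,0,0,0,0.01]

```text
clock: 15.55
position: [447.1, -204.3, 180.0]
orientation: [-161.6, 17.5, 35.5]
wrist_force: [0.1, 0.4, -5.2]
finger_gap: 0.293
finger_force: 54.9
```

```bash
python3 look.py tip5
```

```text
15.55 [ 447.13926598 -204.27108854  180.03080506] [-161.57375835   17.53337067   35.51195027] 54.858571887016296
scene dish_center [([241.0, 172.0, 267.0, 194.0], 0.63), ([324.0, 246.0, 387.0, 272.0], 0.23)]
scene cup_center [([278.0, 159.0, 308.0, 193.0], 0.89), ([420.0, 252.0, 444.0, 286.0], 0.87)]
scene slide_case_center [([159.0, 181.0, 289.0, 280.0], 0.49), ([256.0, 145.0, 290.0, 164.0], 0.47)]
scene square_box_center [([296.0, 132.0, 325.0, 156.0], 0.9), ([188.0, 276.0, 217.0, 328.0], 0.35)]
top dish_center [([431.0, 243.0, 463.0, 278.0], 0.68)]
top cup_center [([391.0, 276.0, 425.0, 306.0], 0.59), ([169.0, 347.0, 197.0, 377.0], 0.57)]
top slide_case_center [([476.0, 297.0, 486.0, 309.0], 0.5)]
top square_box_center [([426.0, 322.0, 465.0, 362.0], 0.8)]
```

>>> carry_out:
  increments:
    - [0.00095,0.00095,-0.0028,0.01414,-0.01414,0,0.01]
    - [0,0,0,0,0,0,0.01]
    - [0,0,0,0,0,0,0.01]
    - [0,0,0,0,0,0,0.01]
    - [0,0,0,0,0,0,0.01]

```text
clock: 16.55
position: [449.5, -204.8, 182.0]
orientation: [-160.7, 18.3, 35.8]
wrist_force: [-0.7, 1.2, -5.9]
finger_gap: 0.299
finger_force: 54.9
```

```bash
python3 look.py tip6
```

```text
16.55 [ 449.51701756 -204.7692784   182.00348153] [-160.67941549   18.2984786    35.79095263] 54.8984169960022
scene dish_center [([237.0, 173.0, 262.0, 198.0], 0.84), ([253.0, 147.0, 273.0, 162.0], 0.33)]
scene cup_center [([420.0, 254.0, 444.0, 286.0], 0.88), ([276.0, 162.0, 305.0, 193.0], 0.83)]
scene slide_case_center [([254.0, 147.0, 273.0, 159.0], 0.66)]
scene square_box_center [([289.0, 133.0, 324.0, 156.0], 0.9)]
top dish_center [([433.0, 241.0, 466.0, 272.0], 0.94)]
top cup_center [([391.0, 272.0, 427.0, 305.0], 0.71), ([166.0, 351.0, 195.0, 377.0], 0.67)]
top slide_case_center [([479.0, 288.0, 488.0, 301.0], 0.59)]
top square_box_center [([429.0, 317.0, 463.0, 357.0], 0.56)]
```

>>> carry_out:
  increments:
    - [0.00095,0.00095,-0.0028,0.01414,-0.01414,0,0.01]
    - [0,0,0,0,0,0,0.01]
    - [0,0,0,0,0,0,0.01]
    - [0,0,0,0,0,0,0.01]
    - [0,0,0,0,0,0,0.01]

```text
clock: 17.55
position: [451.9, -205.3, 183.9]
orientation: [-159.8, 19.1, 36.1]
wrist_force: [0.5, -0.3, -5.1]
finger_gap: 0.296
finger_force: 54.9
```

```bash
python3 look.py tip7
```

```text
17.55 [ 451.89918213 -205.31248508  183.91041662] [-159.77644708   19.06305158   36.07737508] 54.896870255470276
scene dish_center [([230.0, 178.0, 253.0, 206.0], 0.56)]
scene cup_center [([420.0, 253.0, 444.0, 285.0], 0.88), ([474.0, 287.0, 506.0, 324.0], 0.81)]
scene slide_case_center [([248.0, 146.0, 274.0, 160.0], 0.62)]
scene square_box_center [([287.0, 132.0, 319.0, 154.0], 0.96)]
top dish_center [([432.0, 228.0, 470.0, 263.0], 0.95)]
top cup_center [([167.0, 348.0, 196.0, 376.0], 0.9), ([394.0, 263.0, 429.0, 290.0], 0.8)]
top slide_case_center [([478.0, 282.0, 485.0, 297.0], 0.6)]
top square_box_center [([428.0, 313.0, 464.0, 358.0], 0.83)]
```

View pics/tip7.png

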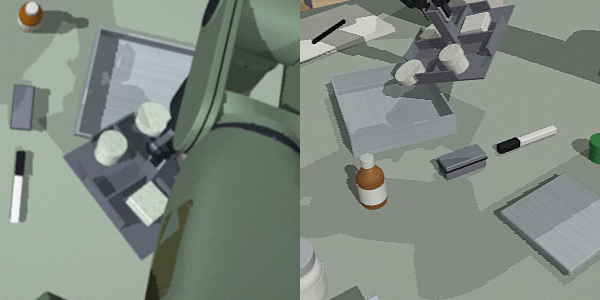

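The dish, at left crop (152,117), is now reaching out over the corner above the pan. The cup, at (110,147), has slid down toward the divider and rim. I hold here.

>>> carry_out:
  increments:
    - [0,0,0,0,0,0,0.01]
    - [0,0,0,0,0,0,0.01]
    - [0,0,0,0,0,0,0.01]
    - [0,0,0,0,0,0,0.01]
    - [0,0,0,0,0,0,0.01]

```text
clock: 18.55
position: [452.0, -205.3, 183.9]
orientation: [-159.8, 19.1, 36.1]
wrist_force: [-0.2, 0.1, -4.7]
finger_gap: 0.296
finger_force: 54.9
```

```bash
python3 look.py tip8
```

```text
18.55 [ 451.95809393 -205.33315627  183.9077089 ] [-159.78236633   19.05774568   36.07526259] 54.87054526805878
scene dish_center [([218.0, 182.0, 241.0, 209.0], 0.8), ([331.0, 295.0, 463.0, 396.0], 0.68)]
scene cup_center [([260.0, 166.0, 291.0, 197.0], 0.91), ([476.0, 285.0, 503.0, 325.0], 0.69)]
scene slide_case_center [([264.0, 264.0, 316.0, 301.0], 0.65), ([249.0, 147.0, 274.0, 161.0], 0.62)]
scene square_box_center [([288.0, 131.0, 322.0, 154.0], 0.82)]
top dish_center [([435.0, 218.0, 469.0, 254.0], 0.94)]
top cup_center [([169.0, 349.0, 195.0, 377.0], 0.95), ([241.0, 349.0, 269.0, 378.0], 0.82)]
top slide_case_center [([479.0, 281.0, 487.0, 293.0], 0.64), ([436.0, 220.0, 466.0, 253.0], 0.61)]
top square_box_center [([430.0, 313.0, 464.0, 354.0], 0.68), ([165.0, 227.0, 248.0, 315.0], 0.44)]
```

View pics/tip8.png

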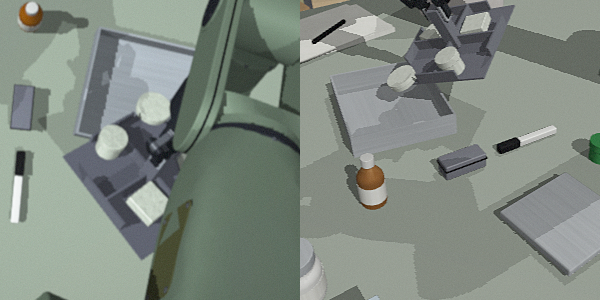

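The dish now overhangs the corner at left crop (153,106) and is still sliding. The cup, at (111,141), stays held in its bay.

>>> carry_out:
  increments:
    - [0,0,0,0,0,0,0.01]
    - [0,0,0,0,0,0,0.01]
    - [0,0,0,0,0,0,0.01]
    - [0,0,0,0,0,0,0.01]
    - [0,0,0,0,0,0,0.01]

```text
clock: 19.55
position: [452.0, -205.3, 183.9]
orientation: [-159.8, 19.1, 36.1]
wrist_force: [0.3, 0.0, -5.7]
finger_gap: 0.296
finger_force: 54.9
```

```bash
cat > ld.py <<'E'
from h import *
for c in("top","scene"):
  im,W=cloud(c)
  for t in ("dish_center","cup_center"):
    for r in recognise(t,c)[:3]:
      b=np.round(r["bbox"]).astype(int); q=W[b[1]:b[3],b[0]:b[2]].reshape(-1,3)
      cu,cv=(b[0]+b[2])//2,(b[1]+b[3])//2
      print(c,t,b,round(r["score"],2),"mid",np.round(np.nanmedian(W[cv-4:cv+5,cu-4:cu+5].reshape(-1,3),0)))
E
python3 ld.py
```

```text
top dish_center [435 217 468 255] 0.56 mid [ 543. -217.   85.]
top cup_center [392 255 430 287] 0.88 mid [ 479. -134.  154.]
top cup_center [240 348 268 376] 0.67 mid [322. 119.  41.]
top cup_center [168 350 195 373] 0.57 mid [323. 245.  41.]
scene dish_center [217 184 241 210] 0.55 mid [ 548. -219.   82.]
scene cup_center [264 167 289 195] 0.87 mid [ 495. -121.  145.]
scene cup_center [473 285 502 324] 0.87 mid [333. 256.  40.]
scene cup_center [421 253 444 287] 0.83 mid [337. 138.  35.]
```

>>> carry_out:
  increments:
    - [0.00095,0.00095,-0.0028,0.01414,-0.01414,0,0.01]
    - [0.00095,0.00095,-0.0028,0.01414,-0.01414,0,0.01]
    - [0,0,0,0,0,0,0.01]
    - [0,0,0,0,0,0,0.01]
    - [0,0,0,0,0,0,0.01]

```text
clock: 20.35
position: [456.8, -206.4, 187.5]
orientation: [-157.9, 20.6, 36.7]
wrist_force: [0.1, -0.7, -5.0]
finger_gap: 0.295
finger_force: 54.9
```

```bash
cat >> ld.py <<'E'
from scipy.spatial.transform import Rotation as Ro
s=read_state();Rt=Ro.from_euler("xyz",s["orientation"],degrees=True).as_matrix()
C=s["position"]+Rt@[100,100,66.5]; print("tool tilt",np.degrees(np.arccos(-Rt[2,2])),"corner",C)
# actual tray tilt from visible floor points near predicted floor plane
im,W=cloud("scene"); P=(W.reshape(-1,3)-s["position"])@Rt
for nm,W in(("scene",W),("top",cloud("top")[1])):
  P=(W.reshape(-1,3)-s["position"])@Rt
  k=(np.abs(P[:,0])<100)&(np.abs(P[:,1])<100)&(P[:,2]>52)&(P[:,2]<72); k&=np.hypot(P[:,0],P[:,1])>25
  Q=P[k]
  for _ in range(5):
    A=np.c_[Q[:,:2],np.ones(len(Q))]; x=np.linalg.lstsq(A,Q[:,2],rcond=None)[0]; e=Q[:,2]-A@x; Q=Q[np.abs(e)<max(2,1.5*e.std())]
  print(nm,len(Q),"floor plane slope in tool frame deg",np.degrees(x[:2]),"z0",x[2])
E
python3 ld.py
```

```text
top cup_center [169 349 196 376] 0.9 mid [321. 243.  41.]
top cup_center [240 349 267 379] 0.79 mid [319. 120.  41.]
top cup_center [395 255 429 286] 0.55 mid [ 480. -135.  158.]
scene dish_center [185 224 214 242] 0.87 mid [ 620. -222.   21.]
scene dish_center [189 277 217 332] 0.49 mid [714.  12.  56.]
scene cup_center [260 165 289 194] 0.84 mid [ 497. -123.  148.]
scene cup_center [421 253 446 284] 0.61 mid [334. 137.  39.]
scene cup_center [472 287 505 325] 0.58 mid [335. 259.  39.]
tool tilt 29.789085178779253 corner [ 544.39359189 -225.59170556   59.73916035]
scene 2049 floor plane slope in tool frame deg [-0.14675445 -0.07119973] z0 61.865321925166754
top 4236 floor plane slope in tool frame deg [-0.26101294 -0.04555305] z0 61.900910888556815
```

The dish lies in the pan at (620,-222), its top at z = 21, and the tray hasn't slipped in the grip (under 0.3°). Now I tip back level, then reverse the carry.

>>> carry_out:
  increments:
    - [-0.0009,-0.0009,0.0028,-0.01414,0.01414,0,0.01]
    - [-0.0018,-0.0018,0.0057,-0.0283,0.0283,0,0.01]
    - [-0.0018,-0.0018,0.0057,-0.0283,0.0283,0,0.01]
    - [-0.0018,-0.0018,0.0057,-0.0283,0.0283,0,0.01]
    - [-0.0018,-0.0018,0.0057,-0.0283,0.0283,0,0.01]

```text
clock: 21.25
position: [435.2, -201.6, 169.5]
orientation: [-166.0, 13.6, 34.3]
wrist_force: [-0.1, -0.2, -4.5]
finger_gap: 0.294
finger_force: 54.9
```

>>> carry_out:
  increments:
    - [-0.0018,-0.0018,0.0057,-0.0283,0.0283,0,0.01]
    - [-0.0018,-0.0018,0.0057,-0.0283,0.0283,0,0.01]
    - [-0.0018,-0.0018,0.0057,-0.0283,0.0283,0,0.01]
    - [-0.0018,-0.0018,0.0057,-0.0283,0.0283,0,0.01]
    - [-0.0018,-0.0018,0.0057,-0.0283,0.0283,0,0.01]

```text
clock: 21.75
position: [415.6, -197.2, 145.3]
orientation: [-174.3, 5.6, 32.9]
wrist_force: [-0.3, 0.4, -5.1]
finger_gap: 0.297
finger_force: 54.9
```

>>> carry_out:
  increments:
    - [-0.0018,-0.0018,0.0057,-0.0283,0.0283,0,0.01]
    - [-0.0018,-0.0018,0.0057,-0.0283,0.0283,0,0.01]
    - [-0.0018,-0.0018,0.0057,-0.0283,0.0283,0,0.01]
    - [-0.0009,-0.0009,0.0028,-0.01414,0.01414,0,0.01]
    - [0,0,0,0,0,0,0.01]

```text
clock: 22.25
position: [404.0, -194.4, 126.0]
orientation: [-179.8, 0.1, 32.6]
wrist_force: [-0.3, 0.6, -5.4]
finger_gap: 0.294
finger_force: 54.9
```

>>> carry_out:
  increments:
    - [0,0,0,0,0,0,0.01]
    - [0,0,0,0,0,0,0.01]

```text
clock: 22.45
position: [406.7, -195.5, 126.6]
orientation: [180.0, -0.0, 32.7]
wrist_force: [-0.2, 0.1, -5.6]
finger_gap: 0.295
finger_force: 54.9
```

```bash
python3 -c "
from h import *
s=read_state();print(s['clock'],s['position'],s['orientation'])"; python3 ld.py | tail -3
```

```text
22.45 [ 406.67228101 -195.47507266  126.58359474] [ 1.79982392e+02 -9.41566392e-03  3.26540762e+01]
tool tilt 0.006228886897525741 corner [ 544.72632799 -225.61587097   59.76419474]
scene 1688 floor plane slope in tool frame deg [ 0.13852566 -0.09888188] z0 62.1980663971346
top 5005 floor plane slope in tool frame deg [-0.18208868  0.01243454] z0 62.282324361272885
```

>>> carry_out:
  increments:
    - [0.0031,-0.00325,-0.001,0,0,0,0.01]
    - [0.0062,-0.0065,-0.0015,0,0,0,0.01]
    - [0.0093,-0.00975,-0.0015,0,0,0,0.01]
    - [0.0124,-0.013,-0.0015,0,0,0,0.01]
    - [0.0124,-0.013,-0.0015,0,0,0,0.01]

```text
clock: 23.35
position: [418.5, -132.1, 133.5]
orientation: [-180.0, -0.0, 32.6]
wrist_force: [1.2, 0.2, -5.9]
finger_gap: 0.295
finger_force: 54.9
```

>>> carry_out:
  increments:
    - [0.0124,-0.013,-0.0015,0,0,0,0.01]
    - [0.0124,-0.013,-0.0015,0,0,0,0.01]
    - [0.0124,-0.013,-0.0015,0,0,0,0.01]
    - [0.0124,-0.013,-0.0015,0,0,0,0.01]
    - [0.0124,-0.013,-0.0015,0,0,0,0.01]

```text
clock: 23.85
position: [435.4, -43.6, 141.0]
orientation: [-180.0, -0.0, 32.7]
wrist_force: [0.2, -0.3, -5.0]
finger_gap: 0.298
finger_force: 54.9
```

>>> carry_out:
  increments:
    - [0.0124,-0.013,-0.0015,0,0,0,0.01]
    - [0.0124,-0.013,-0.0015,0,0,0,0.01]
    - [0.0124,-0.013,-0.0015,0,0,0,0.01]
    - [0.0124,-0.013,-0.0015,0,0,0,0.01]
    - [0.0124,-0.013,-0.0015,0,0,0,0.01]

```text
clock: 24.35
position: [452.3, 44.6, 148.5]
orientation: [-180.0, -0.0, 32.7]
wrist_force: [0.0, -0.5, -5.1]
finger_gap: 0.298
finger_force: 54.9
```

>>> carry_out:
  increments:
    - [0.0124,-0.013,-0.0015,0,0,0,0.01]
    - [0.0124,-0.013,-0.0015,0,0,0,0.01]
    - [0.0124,-0.013,-0.0015,0,0,0,0.01]
    - [0.0124,-0.013,-0.0005,0,0,0,0.01]
    - [0.0124,-0.013,0,0,0,0,0.01]

```text
clock: 24.85
position: [469.3, 132.7, 153.5]
orientation: [-180.0, -0.0, 32.7]
wrist_force: [0.5, 0.2, -4.2]
finger_gap: 0.298
finger_force: 54.9
```

>>> carry_out:
  increments:
    - [0.0124,-0.013,0,0,0,0,0.01]
    - [0.0124,-0.013,0,0,0,0,0.01]
    - [0.0124,-0.013,0,0,0,0,0.01]
    - [0.0093,-0.00975,0,0,0,0,0.01]
    - [0.0062,-0.0065,0,0,0,0,0.01]

```text
clock: 25.35
position: [484.0, 207.4, 153.3]
orientation: [-180.0, -0.0, 32.7]
wrist_force: [-0.9, 0.1, -5.2]
finger_gap: 0.301
finger_force: 54.9
```

>>> carry_out:
  increments:
    - [0.0031,-0.00325,0,0,0,0,0.01]
    - [0,0,0,0,0,-0.03,0.01]
    - [0,0,0,0,0,-0.06,0.01]
    - [0,0,0,0,0,-0.09,0.01]
    - [0,0,0,0,0,-0.1,0.01]

```text
clock: 25.85
position: [485.0, 209.4, 153.3]
orientation: [180.0, 0.0, 48.9]
wrist_force: [0.0, 0.5, -4.8]
finger_gap: 0.299
finger_force: 54.9
```

>>> carry_out:
  increments:
    - [0,0,0,0,0,-0.1,0.01]
    - [0,0,0,0,0,-0.1,0.01]
    - [0,0,0,0,0,-0.1,0.01]
    - [0,0,0,0,0,-0.1,0.01]
    - [0,0,0,0,0,-0.1,0.01]

```text
clock: 26.35
position: [485.0, 209.4, 153.3]
orientation: [-180.0, 0.0, 77.6]
wrist_force: [-0.3, -0.0, -4.7]
finger_gap: 0.298
finger_force: 54.9
```

>>> carry_out:
  increments:
    - [0,0,0,0,0,-0.1,0.01]
    - [0,0,0,0,0,-0.1,0.01]
    - [0,0,0,0,0,-0.1,0.01]
    - [0,0,0,0,0,-0.1,0.01]
    - [0,0,0,0,0,-0.1,0.01]

```text
clock: 26.85
position: [485.0, 209.3, 153.3]
orientation: [-180.0, 0.0, 106.2]
wrist_force: [-0.3, 0.2, -4.2]
finger_gap: 0.298
finger_force: 54.9
```

>>> carry_out:
  increments:
    - [0,0,0,0,0,-0.1,0.01]
    - [0,0,0,0,0,-0.1,0.01]
    - [0,0,0,0,0,-0.1,0.01]
    - [0,0,0,0,0,-0.1,0.01]
    - [0,0,0,0,0,-0.1,0.01]

```text
clock: 27.35
position: [485.0, 209.3, 153.3]
orientation: [-180.0, 0.0, 134.9]
wrist_force: [-0.3, -0.3, -4.9]
finger_gap: 0.296
finger_force: 54.9
```

>>> carry_out:
  increments:
    - [0,0,0,0,0,-0.1,0.01]
    - [0,0,0,0,0,-0.1,0.01]
    - [0,0,0,0,0,-0.1,0.01]
    - [0,0,0,0,0,-0.1,0.01]
    - [0,0,0,0,0,-0.1,0.01]

```text
clock: 27.85
position: [485.1, 209.3, 153.3]
orientation: [-180.0, 0.0, 163.5]
wrist_force: [-0.1, -0.6, -4.5]
finger_gap: 0.299
finger_force: 54.9
```

>>> carry_out:
  increments:
    - [0,0,0,0,0,-0.1,0.01]
    - [0,0,0,0,0,-0.1,0.01]
    - [0,0,0,0,0,-0.09,0.01]
    - [0,0,0,0,0,-0.05,0.01]
    - [0,0,0,0,0,-0.028,0.01]

```text
clock: 28.35
position: [485.1, 209.4, 153.3]
orientation: [-180.0, -0.0, -175.6]
wrist_force: [-0.6, -0.4, -5.1]
finger_gap: 0.301
finger_force: 54.9
```

>>> carry_out:
  increments:
    - [0,0,0,0,0,0,0.01]
    - [0,0,0,0,0,0,0.01]
    - [0,0,0,0,0,0,0.01]

```text
clock: 28.65
position: [485.2, 210.1, 153.3]
orientation: [-180.0, 0.0, -175.7]
wrist_force: [-1.0, 0.3, -4.1]
finger_gap: 0.294
finger_force: 54.9
```

```bash
cat > chk.py <<'E'
from h import *
s=read_state();print(s['clock'],s['position'],s['orientation'])
im,W=cloud("top");P=W[180:350,120:290].reshape(-1,3);z=P[:,2]
zp=s['position'][2]
lo=zp-66-2
f=P[(z>lo-4)&(z<lo+14)]
print("floor/rim rect",rect(f[:,:2]))
b=P[(z>15)&(z<24)];print("stand pts",len(b),rect(b[:,:2]) if len(b) else 0)
E
python3 chk.py
```

```text
28.65 [485.23952443 210.09034349 153.32877473] [-1.79996457e+02  9.71321616e-03 -1.75660702e+02]
floor/rim rect ((484.23004150390625, 208.76470947265625), (200.5260772705078, 200.70053100585938), 4.409411430358887)
stand pts 0 0
```

>>> carry_out:
  increments:
    - [0,0,0.006,0,0,0,0.01]
    - [0,0,0.011,0,0,0,0.01]
    - [0,0,0.014,0,0,0,0.01]
    - [0,0,0.013,0,0,0,0.01]
    - [0,0,0.01,0,0,0,0.01]

```text
clock: 29.2
position: [484.5, 210.0, 97.6]
orientation: [-180.0, -0.1, -175.6]
wrist_force: [0.3, -0.0, -4.8]
finger_gap: 0.298
finger_force: 54.9
```

>>> carry_out:
  increments:
    - [0,0,0.006,0,0,0,0.01]
    - [0,0,0.003,0,0,0,0.01]
    - [0,0,0.002,0,0,0,0.01]
    - [0,0,0.001,0,0,0,0.01]
    - [0,0,0,0,0,0,0.01]

```text
clock: 29.7
position: [485.5, 210.3, 87.6]
orientation: [180.0, 0.0, -175.6]
wrist_force: [1.4, -0.4, -4.6]
finger_gap: 0.296
finger_force: 54.9
```

>>> carry_out:
  increments:
    - [0,0,0.001,0,0,0,0.01]
    - [0,0,0,0,0,0,0.01]
    - [0,0,0,0,0,0,0.01]

```text
clock: 30.0
position: [485.6, 210.4, 87.3]
orientation: [180.0, 0.1, -175.6]
wrist_force: [-2.2, -0.7, 4.8]
finger_gap: 0.294
finger_force: 56.1
```

```bash
python3 chk.py
```

```text
30.0 [485.60821308 210.41138513  87.32877309] [ 1.79973079e+02  8.72254749e-02 -1.75634270e+02]
floor/rim rect ((461.1565246582031, 206.56582641601562), (248.0446319580078, 200.513671875), 3.9425008296966553)
stand pts 1458 ((485.46795654296875, 208.06222534179688), (199.87831115722656, 199.8273162841797), 3.5488343238830566)
```

The tray rests on the stand with the same reading as at the grasp. Release and rise.

>>> carry_out:
  increments:
    - [0,0,0,0,0,0,0.03]
    - [0,0,0,0,0,0,0.035]
    - [0,0,0,0,0,0,0.05]
    - [0,0,0,0,0,0,0.07]
    - [0,0,0,0,0,0,0.085]

```text
clock: 30.55
position: [485.3, 210.3, 86.2]
orientation: [180.0, 0.0, -175.6]
wrist_force: [0.3, -0.5, -0.1]
finger_gap: 0.901
finger_force: 0.0
```

>>> carry_out:
  increments:
    - [0,0,0,0,0,0,0.085]
    - [0,0,-0.01,0,0,0,0.085]
    - [0,0,-0.02,0,0,0,0.085]
    - [0,0,-0.03,0,0,0,0.085]
    - [0,0,-0.03,0,0,0,0.085]

```text
clock: 31.05
position: [485.1, 210.2, 177.8]
orientation: [-180.0, 0.0, -175.6]
wrist_force: [-0.5, 0.8, -0.6]
finger_gap: 1.0
finger_force: 0.0
```

>>> carry_out:
  increments:
    - [0,0,-0.03,0,0,0,0.085]
    - [0,0,-0.03,0,0,0,0.085]
    - [0.02,0.03,0,0,0,0,0.085]
    - [0.025,0.035,0,0,0,0,0.085]
    - [0.025,0.035,0,0,0,0,0.085]

```text
clock: 31.55
position: [407.2, 305.4, 237.5]
orientation: [179.9, 0.1, -175.7]
wrist_force: [0.0, 0.2, -0.1]
finger_gap: 0.995
finger_force: 0.0
```

>>> carry_out:
  increments:
    - [0.025,0.035,0,0,0,0,0.085]
    - [0.025,0.035,0,0,0,0,0.085]
    - [0.025,0.035,0,0,0,0,0.085]
    - [0.02,0.03,0,0,0,0,0.085]
    - [0,0,0,0,0,0,0.085]

```text
clock: 32.05
position: [300.4, 434.9, 237.0]
orientation: [179.9, 0.0, -175.4]
wrist_force: [1.0, -1.3, -0.1]
finger_gap: 0.995
finger_force: 0.0
```

Run:
```python
from h import *
s=read_state();print(s['clock'],s['position'],s['wrist_force'],s['finger_gap'])
im,W=cloud("top");P=W[195:340,135:280].reshape(-1,3);z=P[:,2]
f=P[(z>19)&(z<30)];print("floor",rect(f[:,:2]),np.median(f[:,2]))
A=np.c_[f[:,:2]-f[:,:2].mean(0),np.ones(len(f))];g=f[np.abs(z[(z>19)&(z<30)]-25)<2.5];A=np.c_[g[:,:2]-g[:,:2].mean(0),np.ones(len(g))];print("slope deg",np.degrees(np.linalg.lstsq(A,g[:,2],rcond=None)[0][:2]))
p=P[(z>112)&(z<130)];print("post",rect(p[:,:2]))
q=W[148:300,368:535].reshape(-1,3);k=q[(q[:,2]>16)&(q[:,2]<26)];print("dish-in-pan?",np.median(k,0),len(k))
for n,b in dict(sb=(300,205,345,268),mk=(300,272,335,360),dr=(312,125,350,165)).items():
    l,t,r,bb=b;q=W[t:bb,l:r].reshape(-1,3);k=q[q[:,2]>8];print(n,rect(k[:,:2]))
cv2.imwrite("pics/end.png",im[:,:,::-1])
```

```text
32.05 [300.36503186 434.9033118  237.0084952 ] [ 1.00779288 -1.31954057 -0.07832491] 0.9954788811318179
floor ((484.5899658203125, 208.9765625), (200.37416076660156, 200.6149139404297), 4.460968017578125) 25.03462421805498
slope deg [ 0.02600166 -0.01206433]
post ((484.23394775390625, 208.83229064941406), (25.781963348388672, 26.3537540435791), 4.851779937744141)
dish-in-pan? [ 613.59283475 -238.90242262   21.14901351] 1265
sb ((545.5704345703125, 1.862833023071289), (37.9730224609375, 82.27117919921875), 85.19871520996094)
mk ((401.9869689941406, 7.7838826179504395), (17.003442764282227, 130.0465850830078), 85.71131896972656)
dr ((708.9810791015625, -9.618127822875977), (43.21430206298828, 43.29586410522461), 30.6667423248291)
```

View pics/end.png

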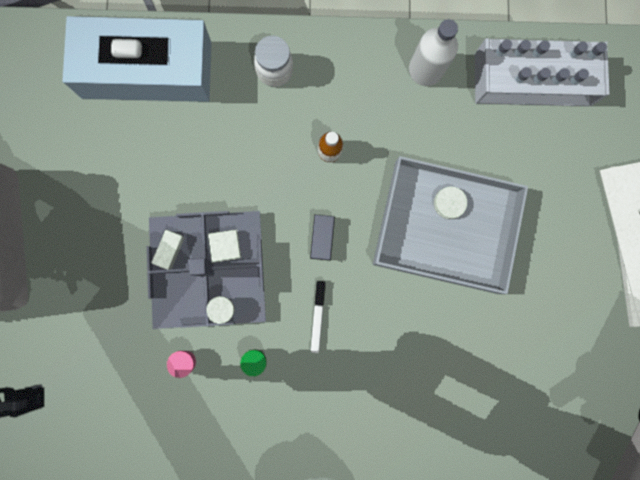

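The dish lies in the pan at (451,202). The case (168,250), square box (224,245) and cup (220,310) are in the tray, which is back on its stand within 1 mm and 0.1° of where it started. The bystanders haven't moved.

```bash
python3 -c "
from workcell import *
print(sign_off())"
```

```text
the job is handed in; nothing more can be done
None
```

The job is handed in at about 32 s: the dish alone went into the pan, and the tray is back level on its stand within about 1 mm with the other three things inside and the bystanders where they were.

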